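# Turn a bar end for end with self-closing tweezers and leave them clipped on as a heat sink

### The arm

A 6-joint arm with a two-finger parallel gripper is mounted at the origin on a cart in front of the work surface, level with it; the furniture and walls round the work are solid. World frame = base frame: x ahead of the robot, y to its left, z up, the work surface at z = 0. Lengths are in m, angles in rad, forces in N, time in s.
With the tool pointing down it reaches from about 0.35 to 0.975 m from the base axis. Payload 4.9 kg.
Tool frame: the origin (TCP) lies on the centre line of the jaws, within the pads' length; the fingertips stand 25 mm ahead of it and the grasp point (between the pads) lies 6 mm ahead of it; z points along the fingers, y is the line along which they close (so a half turn about z gives the same grasp; the last joint's range is limited). The gripper opens to 85 mm and grips with 20 to 120 N. Pads are 22 mm wide; open, the fingers measure 114 mm over their backs; the gripper's body (76 mm by 85 mm) begins 54 mm behind the grasp point. The pads swing forward as they close: fully open they stand 13 mm farther back than shut.
Start: joints at [-1.27, 0.053, 1.613, -0, 1.476, -0.119], TCP at [0.255, -0.571, 0.256] pointing down, gripper open.
Joint ranges: [-3.01, 3.01], [-1.01, 2.22], [0.06, 2.58], [-1.02, 4.17], [0.09, 2.62], [-3.14, 3.14]. Speed limits (rad/s): [2.57, 2.57, 3.14, 3.14, 3.14, 3.14].

### API

Orientations are given as a unit quaternion [w, x, y, z].
In Python, from plant import state, grab_frame, get_calibration, job gives the robot as it stands. The module is installed in compiled form; this text tells all that it offers.
- The arm moves only by the tool move_arm, never from a script. Its argument "targets" is a list that holds one entry, the list of rows, each a list of 5 numbers: the opening in per cent of the stroke, from 0 (shut) to 100 (fully open), then the shift along the tool's x, y, z as a fraction of full scale, then the turn about the tool's z as a fraction of full scale. A call has 1 to 5 rows; each row shifts and turns the commanded pose from where the row before left it, along the tool's axes as they then stand; what a row does not reach is not made up. Full scale, the value 1, is 0.6 m for a shift and 6 degrees for a turn. A row lasts 1/12 s, in which the tool goes at most 41.7 mm and 7.16 degrees, less where a joint would pass 70% of its speed; a pose out of reach is approached as far as the arm can. A call with a number of a shift or a turn outside -1 to 1 is refused whole. A call with a gripper value outside its range is refused whole. The fingers move at their own pace and stop on an object; the grip force is fixed at half the most. Time passes only in rows, so rows that do not move let the fingers close. It gives the time, the measured TCP pose, the force, the opening and the grip force at its end, in the units of the state.
- state(): the state, without advancing time (a new reading comes with each control period).
- grab_frame(name): name is "scene" or "top"; returns the picture (480x640x3 uint8, red, green, blue); there is no depth.
- get_calibration(name): a dict with "vertical_fov" (degrees; the focal length in pixels is half the picture's height over the tangent of half this angle, whatever the lens; pixels are square), "cx", "cy" (the principal point, pixels), "R" (3x3) and "t" (3): a world point X has camera coordinates R X + t. Camera axes: x right, y down, z forward; pixel columns grow to the right and rows downward; lengths in m; the calibration is good to about 2 mm. A picture is of the moment at which its call begins. get_calibration takes no time and is no camera call.
- job.job_done(): hands the job in; it is judged then, once.
The state is a dict: "time": time; "joint_pos": joint angles; "joint_vel": joint speeds; "joint_efforts": joint torques, N m; "tool_pos": TCP position; "tool_rot": TCP orientation; "contact_force": force on the tool from outside, world axes, zero at the start; "ft_torque": the same for the moment, N m; "gripper_width": opening from 0.0 (shut) to 1.0 (fully open); "grasp_force": force on a finger pad.
Only numpy, scipy, OpenCV 4.12 (cv2) and the standard library are available. Lean on these libraries where they do the work, as an engineer would, in place of code of your own. Each camera call takes 0.05 s, during which the arm holds its last target. There are 200 camera calls.

### The job

One of the three copper bars in the soldering rack stands the wrong way round: its raised lug with the solder cup is at the other end from the lugs of its two neighbours. Take the self-closing tweezers off their parking fin (squeezing their bowed arms opens the jaws), clip them on the middle of that bar, lift the bar clear of the rack with them, turn it end for end and set it back fully home in its own slot. Leave the tweezers clipped upright on it as a heat sink; the bars are cleaned for soldering, so keep the gripper's fingers off that bar, and leave the other two bars in their slots and the rest of the bench undisturbed.

Things in the scene. Friction and masses are not known exactly. Their poses are not given: they have to be found in the camera images.
- tweezers_grip (a point): Steel self-closing tweezers, arms crossing, upright, jaws down. This point: between the two bowed arms where they are squeezed, 88 mm above the jaw tips; z up, y the squeezing line. The bows are flat pads 18 mm wide, 26 mm tall, centred at this height, 44 mm over their outer faces at rest, 37 mm fully squeezed (a stop). The 14 mm square heel ends 42 mm above this point.
- tweezers_tips (a point): Point between the gripping pads of the jaws, 12 mm above the jaw tips, 76 mm below tweezers_grip, same axes. The pads are 18 mm wide (x) and 24 mm tall, centred on this height. Fully open, the jaws are 26 mm apart and 34 mm over their backs.
- tweezers_x: The tweezers, 130 mm tall, 80 g, alike after half a turn about z. Origin midway between the jaw tips, axes as above. Squeezing the bows needs 18 N to begin, 21 N at the stop. Below about 12 N the jaws stay shut, so 5 to 9 N on the bows carries them and what they hold; or pinch the top 11 mm of the heel (13 mm wide) with the fingertips. Released, they shut with 6 N.
- jaw_a (a joint): Opening angle of each jaw about the heel, rad: 0 when shut on a bar or fin 4 mm thick, -0.018 when shut on nothing, 0.10 fully open (each jaw 11 mm further out). Both jaws move together.
- odd_bar_mid (a point): Centre of the bar to be turned (its lug points the other way): a copper plate on edge, 110 mm long (x), 4 mm thick (y), 40 mm tall (z), 60 to 110 g. Half-way up: top edge 20 mm above, underside 20 mm below. Its +x points to its lug end. The jaws go over the top edge at the middle, about 20 mm deep (jaw tips level with this point).
- odd_bar_lug (a point): Centre of that bar's raised lug, 45 mm from its middle: 20 mm long, rising 14 mm above the top edge, with an upright solder cup 11 mm across at its end, rising 17 mm above the top edge.
- odd_bar: The same bar; origin at the middle of its underside, +x to the lug end.
- bar_b: An equal bar in another slot, the right way round; origin at the middle of its underside, +x to its lug end. Leave it.
- bar_c: The third equal bar, in the remaining slot, the right way round; same axes. Leave it.
- rack: Fixed rack, base 136 x 124 x 8 mm, origin under its middle, z up. Three slots along its x at y = -36, 0, +36 mm. A seated bar's middle is 28 mm and its top edge 48 mm up. Each slot: two pairs of guides at x = -36 and +36 mm, 16 mm long, 7 mm apart, flared to 11 mm at their tops 34 mm up; end stops 118 mm apart, 22 mm tall. Lugs of rightly placed bars are at its +x end.
- park: Fixed parking block 64 x 56 x 14 mm with an upright aluminium fin, 36 mm long (its x), 4 mm thick (y), top 50 mm above the bench; origin at the middle of its underside. At the start the tweezers are clipped on the fin, jaw tips 28 mm above the bench.
- mains_adapter: Bystander: black mains adapter 62 x 85 x 52 mm; origin at the middle of its underside.
- reel: Bystander: reel of solder wire, 52 mm across, 34 mm tall; origin at the middle of its underside.
- long_driver: Bystander: electrician's screwdriver lying down, 174 mm long, 19 mm tall; origin under its middle, x along it.
- tape_roll: Bystander: roll of tape 86 mm across, 30 mm tall; origin at the middle of its underside.
- cutter: Bystander: diagonal cutter lying down, 166 x 59 x 13 mm; origin under its middle.

How it is judged:
On the way, in this order (a step that is already met when the one before it is completed fails the run):
1. the tweezers are shut on the middle of the odd bar (contact force between tweezers_x and odd_bar above 2 N and value of joint jaw_a between -0.009 and 0.012 rad and z of tweezers_tips in the frame of odd_bar_mid below 0.022 m and x of tweezers_tips in the frame of odd_bar_mid between -0.028 and 0.028 m), for 0.2 s.
2. the odd bar is lifted clear of the rack in the tweezers (all of step 1 and z of odd_bar_mid in the frame of rack above 0.06 m), for 0.1 s.
At the end, for the whole second after the job is handed in: Odd bar back in its slot: middle within 14 mm of its start, at most 4 mm off its seat, within 0.2 rad of upright, lug at the rack's +x end. Tweezers shut on it (over 2 N, jaw angle -0.009 to 0.012), within 28 mm of its middle, 10 mm or deeper, upright within 0.3 rad. All at rest (all of step 1 and distance of odd_bar_mid from where it was at the start of the episode below 0.014 m and z of odd_bar_mid in the frame of rack below 0.032 m and x of odd_bar_lug in the frame of rack above 0.03 m and angle between odd_bar's own z axis and vertical below 0.2 rad and angle between tweezers_x's own z axis and vertical below 0.3 rad and linear speed of each of odd_bar, tweezers_x below 0.02 m/s); the robot touches nothing.
It fails at once if the gripper's fingers touch the odd bar (contact force between the fingers and odd_bar above 0.5 N).
It fails at once if a neighbouring bar leaves its place (more than 12 mm) (distance of any of bar_b, bar_c from where it was at the start of the episode above 0.012 m).
It fails at once if a bystander is moved by more than 30 mm (distance of any of mains_adapter, reel, long_driver, tape_roll, cutter from where it was at the start of the episode above 0.03 m).
It also fails if it takes over 48 s, if anything falls off the work surface, if the arm or the gripper's body presses on something with over 40 N, if the wrist force passes 120 N, or if a joint passes its speed limit or range.

## Working session

There is one attempt and no reset: what is moved stays moved. The work goes in short steps, Python scripts to look and compute and a tool call to move; the robot and the scene stay as the last step left them, time stands still between calls to the robot, and variables do not carry over. Pictures are saved under pics/ and viewed, at most 10 in all, crops included, and the job is handed in when it is done.

Besides the shell and the picture viewer there is one more tool, called after "Call:" as name(argument=value, ...), one argument or row to a line, values as JSON. move_arm: Moves the arm, as the interface text tells. Shift numbers are shares of 0.6 m and turn numbers shares of 6 degrees, none past 1 either way. Its arguments: {"type":"object","properties":{"targets":{"type":"array"}},"required":["targets"]}

```bash
mkdir -p pics; python3 - <<'E'
from plant import *
import cv2
for n in("scene","top"):
    cv2.imwrite(f"pics/{n}0.png",grab_frame(n)[:,:,::-1]); print(n,get_calibration(n))
print(state())
E
```

```text
scene {'vertical_fov': 44.46995034241848, 'cx': 310.8242401850079, 'cy': 242.7803310551049, 'R': array([[-0.83767734, -0.54610358,  0.00821841],
       [-0.43132949,  0.65224293, -0.62332498],
       [ 0.33503961, -0.52569006, -0.7819197 ]]), 't': array([0.31589568, 0.46217043, 1.08576301])}
top {'vertical_fov': 57.097574430996225, 'cx': 326.3173459540297, 'cy': 235.51041005472007, 'R': array([[ 0.01942743, -0.99946481, -0.02631851],
       [-0.995909  , -0.01702144, -0.08874425],
       [ 0.08824878,  0.02793492, -0.99570668]]), 't': array([-0.24421188,  0.5576669 ,  1.02283245])}
{'time': 0.1, 'joint_pos': array([-1.26997623e+00,  5.33054054e-02,  1.61416188e+00, -1.89160843e-06,
        1.47598366e+00, -1.19024798e-01]), 'joint_vel': array([-0.0019139 , -0.00020127, -0.0035549 , -0.00063728, -0.00048025,
        0.00018496]), 'joint_efforts': array([ 4.55633244e-04, -3.94904673e+01, -3.71362281e+01, -1.61089688e-04,
        3.90100060e-03, -1.00852574e-05]), 'tool_pos': array([ 0.25459382, -0.57023094,  0.25517378]), 'tool_rot': array([-9.25221157e-04,  9.78046638e-01,  2.08384047e-01, -8.52781939e-05]), 'contact_force': array([ 0.64256535,  1.01168   , -0.66068047]), 'ft_torque': array([0.01797766, 0.02224529, 0.03584057]), 'grasp_force': 0.0, 'gripper_width': 0.9987878247978591}
```

View pics/scene0.png

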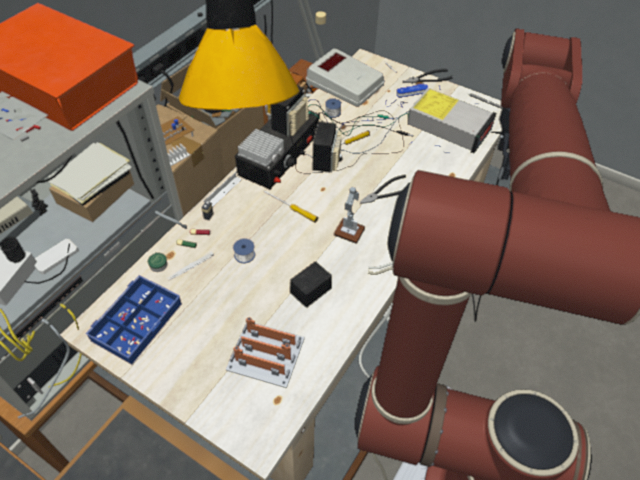

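View pics/top0.png

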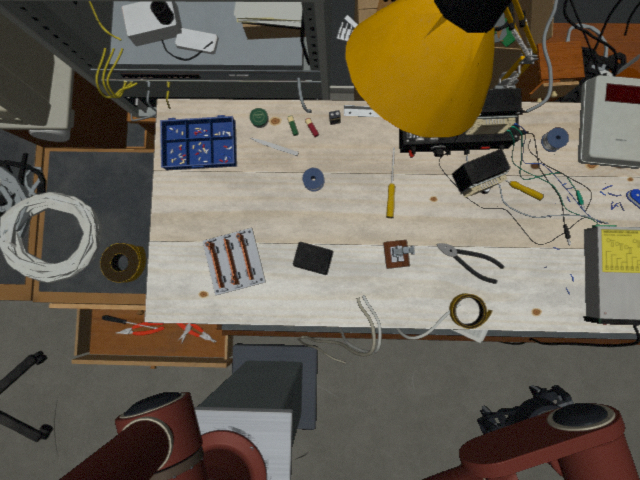

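Top view: rack near (235,260), adapter (313,258), parked tweezers (398,252), cutter (470,265), tape (468,310). In the scene view the rack is near (265,350) and the tweezers near (350,215). Next I'll enlarge these areas.

```bash
python3 - <<'E'
import cv2,numpy as np
s=cv2.imread("pics/scene0.png");t=cv2.imread("pics/top0.png")
def c(i,x,y,w,h,W,H): return cv2.resize(i[y:y+h,x:x+w],(W,H),interpolation=cv2.INTER_CUBIC)
# 5x
cv2.imwrite("pics/rack.png",np.hstack([c(t,195,220,80,80,400,400),c(s,222,312,88,88,400,400)])) # 5x, 4.545x
cv2.imwrite("pics/park.png",np.hstack([c(t,370,230,50,50,400,400),c(s,320,180,64,64,400,400)])) # 8x, 6.25x
E
```

```text
(no output)
```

View pics/rack.png

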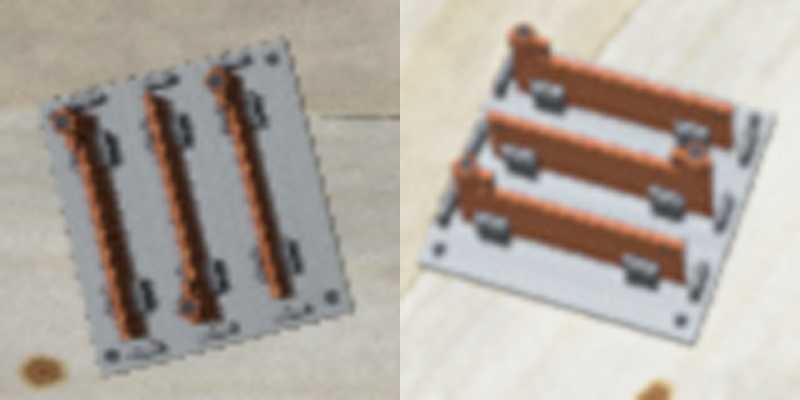

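View pics/park.png

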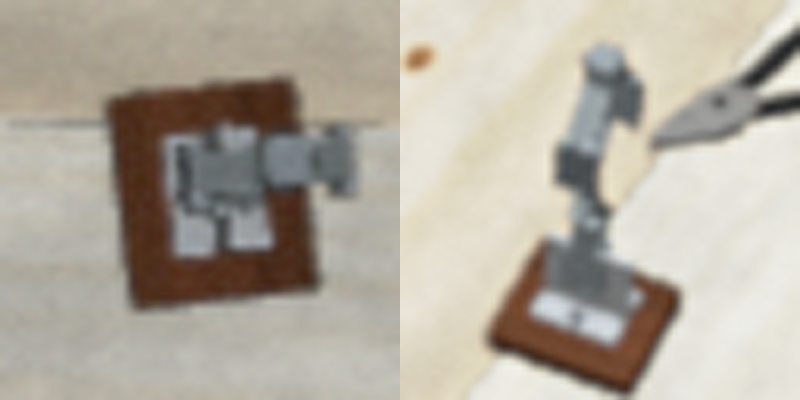

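Odd bar is the middle one: its lug is at the near end, at top crop (195,300), while the neighbours' lugs are at the far end. Fin and bows: right pad at crop (348,160), left pad at (184,180). Next I'll fit the poses.

```bash
cat > h.py <<'E'
import numpy as np
from scipy.optimize import least_squares
from plant import get_calibration
C={n:get_calibration(n) for n in("scene","top")}
def proj(n,P):
    c=C[n];f=240/np.tan(np.radians(c["vertical_fov"]/2));q=np.atleast_2d(P)@c["R"].T+c["t"]
    return q[:,:2]/q[:,2:]*f+[c["cx"],c["cy"]]
def W(p,L):
    L=np.atleast_2d(L);c,s=np.cos(p[2]),np.sin(p[2])
    return np.c_[p[0]+c*L[:,0]-s*L[:,1],p[1]+s*L[:,0]+c*L[:,1],L[:,2]]
def fit(obs,p0):
    def r(p): return np.concatenate([(proj(n,W(p,l))-u).ravel() for n,l,u in obs])
    return least_squares(r,p0,loss="soft_l1")
E
python3 - <<'E'
from h import *
a=np.array
# rack
L=a([[.068,.062,.008],[.068,-.062,.008],[-.068,-.062,.008],[-.068,.062,.008]])
ut=a([[42,102],[285,38],[352,310],[105,376]])/5+[195,220]
# scene: +x direction is left-up; -y(right in top)
us=a([[775-400,112],[293,343],[18,265]])/4.545+[222,312]
p0=[.4,.2,.2]
r=fit([("top",L,ut)],p0);print(r.x,r.fun.round(1))
for n,v in zip("ABCD",L): print(proj("scene",W(r.x,v))[0], (proj("scene",W(r.x,v))[0]-[222,312])*4.545+[400,0])
print("bar tops in top crop:")
for y in(-.036,0,.036):
  print(((proj("top",W(r.x,[[.055,y,.048],[-.055,y,.048]]))-[195,220])*5).round(), ((proj("scene",W(r.x,[[.055,y,.048],[-.055,y,.048]]))-[222,312])*4.545+[400,0]).round())
# park
L=a([[.032,.028,.014],[.032,-.028,.014],[-.032,-.028,.014],[-.032,.028,.014]])
ut=a([[107,100],[295,80],[318,288],[135,307]])/8+[370,230]
q=fit([("top",L,ut)],[.4,-.1,.2]);print(q.x,q.fun.round(1))
print(((proj("scene",W(q.x,L))-[320,180])*6.25+[400,0]).round())
T=a([[0,.022,.116],[0,-.022,.116],[0,0,.158],[.018,0,.05],[-.018,0,.05]])
print(((proj("top",W(q.x,T))-[370,230])*8).round(),((proj("scene",W(q.x,T))-[320,180])*6.25+[400,0]).round())
E
```

```text
[ 0.49775014 -0.0136151   0.27490303] [-0.6 -0.   0.4 -0.3  0.5  0.2 -0.3  0.1]
[226.27328609 368.73468025] [419.4220853  257.85912173]
[247.74230424 319.95381463] [516.99877277  36.15008748]
[306.15560773 336.3012876 ] [782.48723712 110.44935214]
[287.84107494 387.07727259] [699.2476856  341.22620393]
bar tops in top crop:
[[223.  69.]
 [279. 299.]] [[516.  45.]
 [739. 107.]]
[[148.  88.]
 [203. 319.]] [[488. 109.]
 [714. 174.]]
[[ 73. 108.]
 [128. 339.]] [[459. 176.]
 [688. 242.]]
[ 0.52121587 -0.40121853  0.12571177] [-0.  -0.5 -0.  -0.5  0.4  0.4 -0.4  0.6]
[[488. 330.]
 [545. 235.]
 [691. 288.]
 [637. 386.]]
[[182. 184.]
 [347. 167.]
 [289. 167.]
 [223. 125.]
 [238. 250.]] [[583. 175.]
 [630.  97.]
 [614.  58.]
 [554. 235.]
 [638. 266.]]
```

Poses: rack (0.499, -0.0135), yaw 0.275; tweezers (0.523, -0.401), yaw 0.126. I'll align the tool and move above the tweezers, staying high.

Call:
move_arm(
  targets=[
    [[100,0,0,0,0.94],[100,0,0,0,0.94],[100,0,0,0,0.93],[100,0.06,-0.028,0,0],[100,0.06,-0.028,0,0]],
  ],
)

```text
time: 0.52
tool_pos: [0.3212, -0.5285, 0.2556]
tool_rot: [-0.0, 0.998, 0.061, -0.0]
contact_force: [0.2, -0.1, 1.1]
gripper_width: 1.0
grasp_force: 0.0
```

Call:
move_arm(
  targets=[
    [[100,0.06,-0.028,0,0],[100,0.06,-0.028,0,0],[100,0.06,-0.028,0,0],[100,0.06,-0.028,0,0],[100,0.06,-0.028,0,0]],
  ],
)

```text
time: 0.93
tool_pos: [0.4913, -0.421, 0.2557]
tool_rot: [-0.0, 0.998, 0.063, -0.0]
contact_force: [1.0, -0.6, 1.2]
gripper_width: 1.0
grasp_force: 0.0
```

Call:
move_arm(
  targets=[
    [[100,0.06,-0.028,0,0],[100,0,0,0,0],[100,0,0,0,0],[100,0,0,0,0]],
  ],
)

```text
time: 1.27
tool_pos: [0.5233, -0.4012, 0.2556]
tool_rot: [-0.0, 0.998, 0.063, -0.001]
contact_force: [0.2, 0.1, 0.0]
gripper_width: 0.999
grasp_force: 0.0
```

```bash
python3 - <<'E'
from plant import *
import cv2,numpy as np
s=state();print(s['time'],s['tool_pos'],2*np.arctan2(s['tool_rot'][2],s['tool_rot'][1]),s['joint_pos'].round(3),s['contact_force'])
a=grab_frame("scene");b=grab_frame("top")
cv2.imwrite("pics/a.png",np.hstack([cv2.resize(a[150:270,290:410],(400,400),interpolation=2),cv2.resize(b[190:310,340:460],(400,400),interpolation=2)])[:,:,::-1])
E
```

```text
1.2667 [ 0.5233017  -0.40122864  0.25561143] 0.12599170021476888 [-7.670e-01  1.340e-01  1.528e+00 -1.000e-03  1.481e+00  6.780e-01] [0.15857467 0.08046128 0.0253229 ]
```

View pics/a.png

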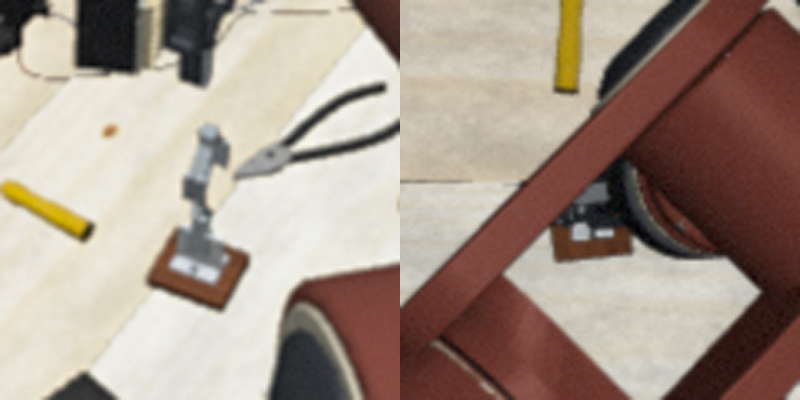

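The scene view shows the tweezers and cutter clearly but no gripper where I expected it, near crop (223,27). I'll check the whole frames.

```bash
python3 - <<'E'
from plant import *
import cv2,numpy as np
from h import proj
print(proj("scene",state()["tool_pos"]),proj("top",state()["tool_pos"]))
a=grab_frame("scene");b=grab_frame("top")
cv2.imwrite("pics/b.png",np.hstack([cv2.resize(x,(400,300),interpolation=3) for x in(a,b)])[:,:,::-1])
E
```

```text
[[356.90586423 157.38983527]] [[414.82388881 247.25613685]]
```

View pics/b.png

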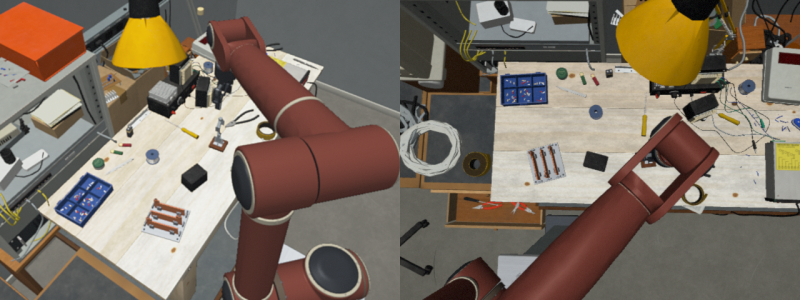

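```bash
python3 - <<'E'
from plant import *
import cv2,numpy as np
from h import *
s=state();psi=.126
L=np.array([[0,.0425,s['tool_pos'][2]-.012],[0,-.0425,s['tool_pos'][2]-.012],[0,0,s['tool_pos'][2]]])
print((proj("scene",W([s['tool_pos'][0],s['tool_pos'][1],psi],L))-[300,80])*5)
a=grab_frame("scene")
cv2.imwrite("pics/c.png",cv2.resize(a[80:200,300:420],(600,600),interpolation=2)[:,:,::-1])
E
```

```text
[[243.96206696 468.35559318]
 [320.43325492 346.98799395]
 [284.82782942 386.27022813]]
```

View pics/c.png

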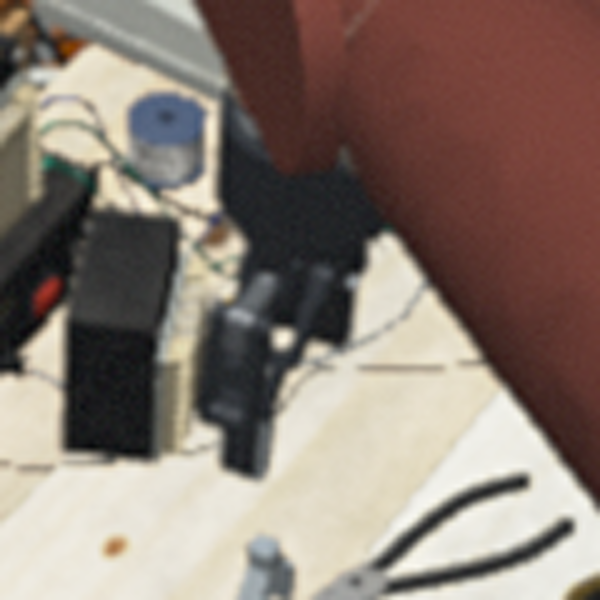

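The finger tip is at crop (246,470), matching the prediction (244,468). Descending to straddle the bows and squeeze.

Call:
move_arm(
  targets=[
    [[100,0,0,0.057,0],[100,0,0,0.057,0],[100,0,0,0.057,0],[100,0,0,0.057,0],[100,0,0,0,0]],
  ],
)

```text
time: 1.93
tool_pos: [0.5192, -0.3985, 0.1109]
tool_rot: [-0.005, 0.998, 0.062, -0.005]
contact_force: [-0.9, 0.2, -2.6]
gripper_width: 1.001
grasp_force: 0.0
```

Call:
move_arm(
  targets=[
    [[40,0,0,0,0],[40,0,0,0,0],[40,0,0,0,0],[40,0,0,0,0],[40,0,0,0,0]],
  ],
)

```text
time: 2.35
tool_pos: [0.5245, -0.4022, 0.122]
tool_rot: [0.001, 0.998, 0.063, 0.001]
contact_force: [-0.3, 0.1, 0.1]
gripper_width: 0.429
grasp_force: 59.9
```

Call:
move_arm(
  targets=[
    [[40,0,0,0,0],[40,0,0,0,0],[40,0,0,0,0],[40,0,0,0,0],[40,0,0,0,0]],
  ],
)

```text
time: 2.77
tool_pos: [0.5236, -0.4012, 0.1193]
tool_rot: [-0.0, 0.998, 0.063, -0.0]
contact_force: [-0.5, -0.9, -1.0]
gripper_width: 0.429
grasp_force: 59.9
```

Call:
move_arm(
  targets=[
    [[40,0,0,-0.03,0],[40,0,0,-0.05,0],[40,0,0,-0.05,0],[40,0,0,-0.02,-0.71],[40,0,0,0,-0.71]],
  ],
)

```text
time: 3.18
tool_pos: [0.5254, -0.403, 0.2153]
tool_rot: [0.003, 0.99, 0.138, 0.003]
contact_force: [0.3, -0.8, -0.3]
gripper_width: 0.428
grasp_force: 60.0
```

Call:
move_arm(
  targets=[
    [[40,0.0068,-0.0316,0,0],[40,0.0136,-0.0633,0,0],[40,0.0136,-0.0633,0,0],[40,0.0136,-0.0633,0,0],[40,0.0136,-0.0633,0,0]],
  ],
)

```text
time: 3.6
tool_pos: [0.5122, -0.2254, 0.2093]
tool_rot: [-0.0, 0.991, 0.136, 0.0]
contact_force: [1.0, 0.0, -0.3]
gripper_width: 0.429
grasp_force: 60.1
```

Call:
move_arm(
  targets=[
    [[40,0.0136,-0.0633,0,0],[40,0.0136,-0.0633,0,0],[40,0.0136,-0.0633,0,0],[40,0.0136,-0.0633,0,0],[40,0.0136,-0.0633,0,0]],
  ],
)

```text
time: 4.02
tool_pos: [0.5, -0.0313, 0.2096]
tool_rot: [0.0, 0.991, 0.137, 0.0]
contact_force: [0.5, -0.2, -1.1]
gripper_width: 0.427
grasp_force: 60.1
```

Call:
move_arm(
  targets=[
    [[40,0.0068,-0.0316,0,0],[40,0,0,0,0],[40,0,0,0,0],[40,0,0,0,0],[40,0,0,0,0]],
  ],
)

```text
time: 4.43
tool_pos: [0.4995, -0.0147, 0.2095]
tool_rot: [0.0, 0.991, 0.136, -0.0]
contact_force: [-0.2, 0.5, -1.0]
gripper_width: 0.429
grasp_force: 60.2
```

```bash
python3 - <<'E'
from plant import *
import cv2,numpy as np
from h import *
s=state();p=s['tool_pos'];psi=2*np.arctan2(s['tool_rot'][2],s['tool_rot'][1])
print(s['time'],p,psi,s['joint_pos'].round(3),s['gripper_width'],s['grasp_force'])
L=[[0,y,p[2]-.006-.088+d] for y in(-.013,.013) for d in(0,.024)]
P=W([p[0],p[1],psi],L)
print("scene jaw",((proj("scene",P)-[222,282])*5-[0,0]).round());print("heel",(proj("scene",W([p[0],p[1],psi],[[0,0,p[2]+.036]]))-[222,282])*5)
B=W([.499,-.0135,.275],[[.055,0,.048],[0,0,.048],[-.055,0,.048]])
print("bar",((proj("scene",B)-[222,282])*5).round())
a=grab_frame("scene");b=grab_frame("top")
cv2.imwrite("pics/d_top.png",cv2.resize(b[210:310,185:285],(600,600),interpolation=2)[:,:,::-1])
cv2.imwrite("pics/d.png",cv2.resize(a[282:402,222:342],(600,600),interpolation=2)[:,:,::-1])
E
```

```text
4.4333 [ 0.4994927  -0.01468853  0.20951774] 0.2728150574733917 [-0.178 -0.22   1.948 -0.     1.413  1.12 ] 0.42887364364087915 60.192879075184464
scene jaw [[221. 191.]
 [218. 160.]
 [198. 245.]
 [195. 214.]]
heel [[190.14848053  34.88211832]]
bar [[ 94. 269.]
 [218. 304.]
 [343. 340.]]
```

View pics/d.png

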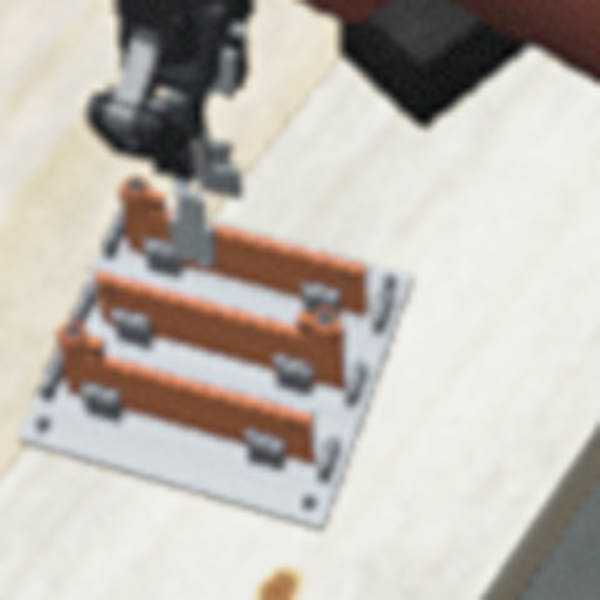

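Jaws are open at (194,257), above the middle bar, whose top edge runs (98,273)–(345,345). Predictions agree to about 1–2 mm. I'll shift 2 mm toward the lug, descend and let the jaws close.

Call:
move_arm(
  targets=[
    [[40,-0.003,0,0.04,0],[40,0,0,0.05,0],[40,0,0,0.03,0],[40,0,0,0.02,0],[40,0,0,0.01,0]],
  ],
)

```text
time: 4.95
tool_pos: [0.4965, -0.0146, 0.1174]
tool_rot: [-0.0, 0.991, 0.136, -0.002]
contact_force: [0.1, 0.1, -1.4]
gripper_width: 0.426
grasp_force: 60.2
```

Call:
move_arm(
  targets=[
    [[40,0,0,0,0],[40,0,0,0,0],[40,0,0,0,0],[40,0,0,0,0]],
  ],
)

```text
time: 5.28
tool_pos: [0.4988, -0.0144, 0.1212]
tool_rot: [0.0, 0.991, 0.137, 0.001]
contact_force: [0.2, 1.1, -0.5]
gripper_width: 0.428
grasp_force: 60.2
```

Call:
move_arm(
  targets=[
    [[46,0,0,0,0],[49,0,0,0,0],[51,0,0,0,0],[51,0,0,0,0],[51,0,0,0,0]],
  ],
)

```text
time: 5.7
tool_pos: [0.4976, -0.0141, 0.1196]
tool_rot: [0.0, 0.991, 0.137, 0.0]
contact_force: [-0.5, 0.4, -0.5]
gripper_width: 0.507
grasp_force: 18.6
```

Call:
move_arm(
  targets=[
    [[51.5,0,0,0,0],[51.5,0,0,0,0],[51.5,0,0,0,0]],
  ],
)

```text
time: 5.95
tool_pos: [0.4977, -0.0142, 0.1196]
tool_rot: [0.0, 0.991, 0.137, 0.0]
contact_force: [0.4, -0.8, -0.4]
gripper_width: 0.519
grasp_force: 12.7
```

Call:
move_arm(
  targets=[
    [[52,0,0,0,0],[52,0,0,0,0],[52,0,0,0,0]],
  ],
)

```text
time: 6.2
tool_pos: [0.4976, -0.0142, 0.1195]
tool_rot: [-0.0, 0.991, 0.137, 0.0]
contact_force: [-0.7, -0.7, -0.9]
gripper_width: 0.519
grasp_force: 3.7
```

Call:
move_arm(
  targets=[
    [[51.7,0,0,0,0],[51.7,0,0,0,0],[51.7,0,0,-0.006,0],[51.7,0,0,-0.01,0],[51.7,0,0,-0.01,0]],
  ],
)

```text
time: 6.62
tool_pos: [0.4974, -0.0141, 0.1354]
tool_rot: [-0.0, 0.991, 0.137, -0.0]
contact_force: [0.7, -0.1, -1.1]
gripper_width: 0.518
grasp_force: 6.8
```

Call:
move_arm(
  targets=[
    [[51.7,0,0,-0.015,0],[51.7,0,0,-0.015,0],[51.7,0,0,-0.02,0],[51.7,0,0,-0.02,0],[51.7,0,0,-0.02,0]],
  ],
)

```text
time: 7.03
tool_pos: [0.4979, -0.0142, 0.1909]
tool_rot: [0.0, 0.991, 0.137, 0.001]
contact_force: [-0.9, -0.3, -1.5]
gripper_width: 0.519
grasp_force: 6.8
```

Call:
move_arm(
  targets=[
    [[51.7,0,0,-0.015,0],[51.7,0,0,-0.015,0],[51.7,0,0,-0.007,0],[51.7,0,0,0,0],[51.7,0,0,0,0]],
  ],
)

```text
time: 7.45
tool_pos: [0.4975, -0.0141, 0.2113]
tool_rot: [-0.0, 0.991, 0.137, -0.0]
contact_force: [0.7, 0.1, -1.7]
gripper_width: 0.522
grasp_force: 6.8
```

```bash
python3 - <<'E'
from plant import *
import cv2,numpy as np
from h import *
s=state();p=s['tool_pos'];psi=2*np.arctan2(s['tool_rot'][2],s['tool_rot'][1])
print(s['time'],p,psi,s['joint_pos'].round(3),s['gripper_width'],s['grasp_force'])
zt=p[2]-.1195+.048
B=W([p[0],p[1],psi],[[.055,0,zt],[0,0,zt],[-.055,0,zt],[.055,0,zt-.04],[-.055,0,zt-.04]])
print("bar",((proj("scene",B)-[222,262])*5).round())
a=grab_frame("scene")
cv2.imwrite("pics/e.png",cv2.resize(a[262:382,222:342],(600,600),interpolation=2)[:,:,::-1])
E
```

```text
7.45 [ 0.49754532 -0.01414474  0.21125222] 0.2742478574528387 [-0.178 -0.227  1.951  0.     1.418  1.118] 0.5222249298567805 6.812914609909058
bar [[ 79. 253.]
 [209. 290.]
 [342. 327.]
 [ 87. 305.]
 [344. 378.]]
```

View pics/e.png

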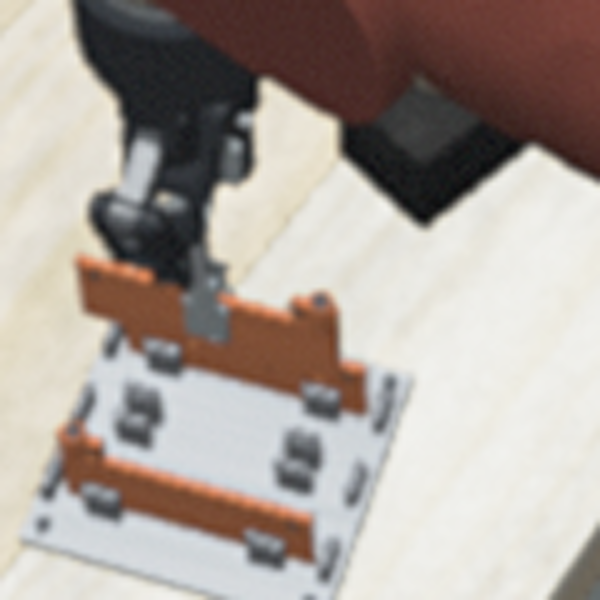

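The bar hangs level in the tweezers: far end (78,258)–(85,308), near end bottom (338,385), lug at (320,300). It is centred within about 1 mm and well clear of the rack. Now the half turn.

Call:
move_arm(
  targets=[
    [[51.7,0,0,0,-0.3],[51.7,0,0,0,-0.6],[51.7,0,0,0,-0.94],[51.7,0,0,0,-0.94],[51.7,0,0,0,-0.94]],
  ],
)

```text
time: 7.92
tool_pos: [0.497, -0.0141, 0.2101]
tool_rot: [-0.001, 0.945, 0.328, -0.001]
contact_force: [0.2, 0.4, -1.6]
gripper_width: 0.514
grasp_force: 6.8
```

Call:
move_arm(
  targets=[
    [[51.7,0,0,0,-0.94],[51.7,0,0,0,-0.94],[51.7,0,0,0,-0.94],[51.7,0,0,0,-0.94],[51.7,0,0,0,-0.94]],
  ],
)

```text
time: 8.33
tool_pos: [0.497, -0.014, 0.2101]
tool_rot: [-0.001, 0.836, 0.548, -0.001]
contact_force: [-0.0, -0.6, -1.1]
gripper_width: 0.519
grasp_force: 6.8
```

Call:
move_arm(
  targets=[
    [[51.7,0,0,0,-0.94],[51.7,0,0,0,-0.94],[51.7,0,0,0,-0.94],[51.7,0,0,0,-0.94],[51.7,0,0,0,-0.94]],
  ],
)

```text
time: 8.75
tool_pos: [0.497, -0.014, 0.2101]
tool_rot: [-0.001, 0.677, 0.736, -0.001]
contact_force: [0.2, 0.1, -1.4]
gripper_width: 0.52
grasp_force: 6.8
```

Call:
move_arm(
  targets=[
    [[51.7,0,0,0,-0.94],[51.7,0,0,0,-0.94],[51.7,0,0,0,-0.94],[51.7,0,0,0,-0.94],[51.7,0,0,0,-0.94]],
  ],
)

```text
time: 9.17
tool_pos: [0.497, -0.0141, 0.2101]
tool_rot: [-0.001, 0.478, 0.878, -0.0]
contact_force: [-0.1, 0.3, -1.8]
gripper_width: 0.519
grasp_force: 6.8
```

Call:
move_arm(
  targets=[
    [[51.7,0,0,0,-0.94],[51.7,0,0,0,-0.94],[51.7,0,0,0,-0.94],[51.7,0,0,0,-0.94],[51.7,0,0,0,-0.94]],
  ],
)

```text
time: 9.58
tool_pos: [0.497, -0.0141, 0.2101]
tool_rot: [-0.001, 0.249, 0.968, -0.0]
contact_force: [0.0, 0.5, -2.1]
gripper_width: 0.521
grasp_force: 6.8
```

Call:
move_arm(
  targets=[
    [[51.7,0,0,0,-0.94],[51.7,0,0,0,-0.94],[51.7,0,0,0,-0.94],[51.7,0,0,0,-0.94],[51.7,0,0,0,-0.94]],
  ],
)

```text
time: 10.0
tool_pos: [0.497, -0.0141, 0.2101]
tool_rot: [-0.001, 0.006, 1.0, 0.0]
contact_force: [0.1, 0.2, -1.5]
gripper_width: 0.517
grasp_force: 6.8
```

Call:
move_arm(
  targets=[
    [[51.7,0,0,0,-0.94],[51.7,0,0,0,-0.94],[51.7,0,0,0,-0.6],[51.7,0,0,0,-0.3],[51.7,0,0,0,0]],
  ],
)

```text
time: 10.42
tool_pos: [0.4971, -0.0141, 0.2102]
tool_rot: [-0.001, -0.137, 0.991, 0.0]
contact_force: [-0.7, -0.1, -1.3]
gripper_width: 0.519
grasp_force: 6.8
```

```bash
python3 - <<'E'
from plant import *
import cv2,numpy as np
from h import *
s=state();p=s['tool_pos'];psi=2*np.arctan2(s['tool_rot'][2],s['tool_rot'][1])
print(s['time'],p,psi,np.degrees(psi-np.pi-.2745),s['tool_rot'],s['joint_pos'].round(3),s['gripper_width'],s['grasp_force'])
a=grab_frame("scene")
cv2.imwrite("pics/f.png",a[:,:,::-1])
# copper mask extents of held bar
h=cv2.cvtColor(a,cv2.COLOR_RGB2HSV)[262:382,222:342]
m=((h[...,0]<12)&(h[...,1]>110)&(h[...,2]>60)).astype(np.uint8)
n,l,st,c=cv2.connectedComponentsWithStats(m)
for k in range(1,n):
    if st[k,4]>40: print(st[k]*5,c[k]*5)
E
```

```text
10.4167 [ 0.4970761  -0.01405812  0.21019   ] 3.4163299722665075 0.013597358575361151 [-9.61140305e-04 -1.36936969e-01  9.90579247e-01  3.13078514e-04] [-0.178 -0.226  1.952 -0.     1.418 -2.024] 0.519429935266652 6.816215738654137
[ 155    0  445  170 8270] [424.4528416   53.30713422]
[  90  240  275  170 3165] [232.80410742 331.31121643]
[  60  430  250  130 1820] [180.85164835 495.67307692]
```

```bash
python3 - <<'E'
import cv2,numpy as np
e=cv2.imread("pics/e.png");f=cv2.resize(cv2.imread("pics/f.png")[262:382,222:342],(600,600),interpolation=2)
for i in(e,f):
    h=cv2.cvtColor(i,cv2.COLOR_BGR2HSV);m=(h[...,0]<14)&(h[...,1]>100)&(h[...,2]>50)
    # sample along lines parallel to bar (slope 74/262), below top edge by 30 px
    out=[]
    for off in(20,30,38):
        x=np.arange(40,400);y=(253+4+off+(x-79)*74/262).round().astype(int)
        v=x[m[y,x]];out.append((v.min(),v.max()))
    print(out)
E
```

```text
[(np.int64(82), np.int64(335)), (np.int64(83), np.int64(361)), (np.int64(84), np.int64(362))]
[(np.int64(97), np.int64(349)), (np.int64(99), np.int64(358)), (np.int64(102), np.int64(362))]
```

The bar moved 15 px between the two views, so it hangs about 2.9 mm off the tweezers' centre. I'll shift about 6 mm back toward rack +x and check the match, along the bar and across it.

Call:
move_arm(
  targets=[
    [[51.7,-0.005,0,0,0],[51.7,-0.005,0,0,0],[51.7,0,0,0,0],[51.7,0,0,0,0],[51.7,0,0,0,0]],
  ],
)

```text
time: 10.88
tool_pos: [0.5034, -0.0125, 0.2113]
tool_rot: [-0.0, -0.137, 0.991, 0.0]
contact_force: [-0.0, -0.3, -0.9]
gripper_width: 0.516
grasp_force: 6.8
```

```bash
python3 - <<'E'
import cv2,numpy as np
from plant import *
print(state()['tool_pos'])
cv2.imwrite("pics/g.png",grab_frame("scene")[:,:,::-1])
e=cv2.imread("pics/e.png");f=cv2.resize(cv2.imread("pics/g.png")[262:382,222:342],(600,600),interpolation=2)
for i in(e,f):
    h=cv2.cvtColor(i,cv2.COLOR_BGR2HSV);m=(h[...,0]<14)&(h[...,1]>100)&(h[...,2]>50)
    out=[]
    for off in(20,30,38):
        x=np.arange(40,400);y=(253+4+off+(x-79)*74/262).round().astype(int)
        v=x[m[y,x]];out.append((int(v.min()),int(v.max())))
    print(out,[int(np.argmax(m[240:,x])+240) for x in(145,155,240,250,260,270)])
E
```

```text
[ 0.50341954 -0.0124937   0.21125915]
[(82, 335), (83, 361), (84, 362)] [268, 273, 302, 304, 307, 310]
[(82, 333), (83, 361), (93, 362)] [278, 282, 293, 295, 298, 301]
```

The bar now matches its original position both along and across. The lug end sags by roughly 0.13 rad, which shifts the bar's middle at mid-height, so about half of that correction should come back off. I'll lower it in stages.

Call:
move_arm(
  targets=[
    [[51.7,0.005,0,0.02,0],[51.7,0,0,0.035,0],[51.7,0,0,0.02,0],[51.7,0,0,0.01,0],[51.7,0,0,0,0]],
  ],
)

```text
time: 11.35
tool_pos: [0.4989, -0.0131, 0.1576]
tool_rot: [-0.002, -0.137, 0.991, 0.001]
contact_force: [-0.3, 0.7, -0.8]
gripper_width: 0.516
grasp_force: 6.6
```

Call:
move_arm(
  targets=[
    [[51.7,0,0,0,0],[51.7,0,0,0.008,0],[51.7,0,0,0.008,0],[51.7,0,0,0.008,0],[51.7,0,0,0,0]],
  ],
)

```text
time: 11.77
tool_pos: [0.5003, -0.0133, 0.1453]
tool_rot: [-0.0, -0.137, 0.991, 0.0]
contact_force: [0.8, 0.6, -0.5]
gripper_width: 0.519
grasp_force: 6.9
```

Call:
move_arm(
  targets=[
    [[51.7,0,0,0.008,0],[51.7,0,0,0.008,0],[51.7,0,0,0.008,0],[51.7,0,0,0,0],[51.7,0,0,0,0]],
  ],
)

```text
time: 12.18
tool_pos: [0.4999, -0.0132, 0.1306]
tool_rot: [-0.001, -0.137, 0.991, 0.0]
contact_force: [-1.0, 0.6, -0.3]
gripper_width: 0.52
grasp_force: 0.0
```

Call:
move_arm(
  targets=[
    [[51.7,0,0,0.006,0],[51.7,0,0,0.006,0],[51.7,0,0,0.005,0],[51.7,0,0,0,0],[51.7,0,0,0,0]],
  ],
)

```text
time: 12.6
tool_pos: [0.5002, -0.0132, 0.1208]
tool_rot: [-0.0, -0.137, 0.991, 0.0]
contact_force: [0.7, -0.2, 0.1]
gripper_width: 0.521
grasp_force: 0.1
```

```bash
python3 - <<'E'
import cv2,numpy as np
from plant import *
s=state();print(s['tool_pos'],s['contact_force'],s['ft_torque'])
g=grab_frame("scene")[:,:,::-1];cv2.imwrite("pics/i.png",g)
o=cv2.imread("pics/scene0.png")
for im in(o,g):
    i=cv2.resize(im[282:402,222:342],(600,600),interpolation=2)
    h=cv2.cvtColor(i,cv2.COLOR_BGR2HSV);m=(h[...,0]<14)&(h[...,1]>100)&(h[...,2]>50)
    out=[]
    for off in(20,30):
        x=np.arange(60,400);y=(272+off+(x-97)*72/248).round().astype(int)
        v=x[m[y,x]];out.append((int(v.min()),int(v.max())))
    print(out,[int(255+np.argmax(m[255:,x])) for x in(100,110,120,150,160,250,260,270,280,320,330,340)])
E
```

```text
[ 0.5001687  -0.01322439  0.12079856] [ 0.71836442 -0.16143068  0.11647912] [0.03719769 0.04354204 0.06328038]
[(100, 339), (104, 340)] [276, 277, 280, 289, 292, 255, 255, 255, 255, 255, 258, 262]
[(107, 344), (109, 345)] [258, 258, 274, 291, 294, 255, 255, 255, 255, 255, 258, 262]
```

```bash
python3 - <<'E'
import cv2
g=cv2.imread("pics/i.png");cv2.imwrite("pics/j.png",cv2.resize(g[275:395,215:335],(600,600),interpolation=2))
E
```

```text
(no output)
```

View pics/j.png

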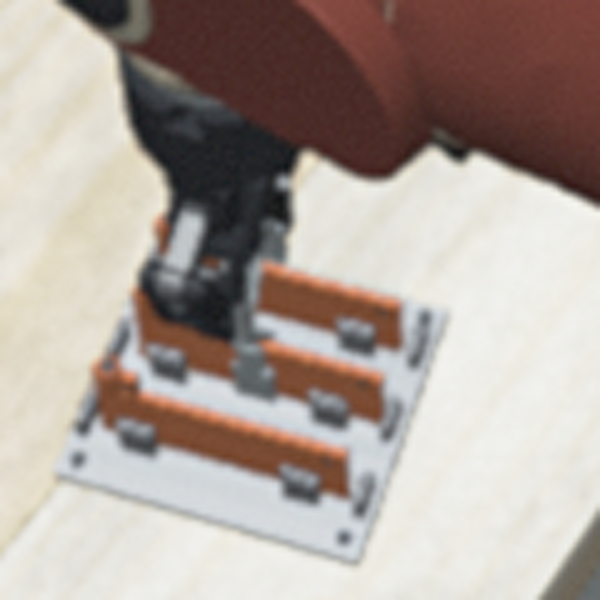

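The bar sits level in the middle slot, lug at the far end: top edge (140,295)–(383,370), jaws at (255,370) near its middle. The grip force is already zero. I'll open and withdraw straight up.

Call:
move_arm(
  targets=[
    [[56,0,0,0,0],[65,0,0,0,0],[80,0,0,0,0],[100,0,0,0,0],[100,0,0,0,0]],
  ],
)

```text
time: 13.07
tool_pos: [0.5006, -0.0134, 0.1215]
tool_rot: [0.0, -0.137, 0.991, -0.0]
contact_force: [-0.0, 0.2, 0.0]
gripper_width: 0.998
grasp_force: 0.0
```

Call:
move_arm(
  targets=[
    [[100,0,0,0,0],[100,0,0,0,0],[100,0,0,-0.02,0],[100,0,0,-0.04,0],[100,0,0,-0.05,0]],
  ],
)

```text
time: 13.48
tool_pos: [0.499, -0.0131, 0.1864]
tool_rot: [-0.002, -0.137, 0.991, 0.001]
contact_force: [0.4, -0.7, -0.0]
gripper_width: 0.997
grasp_force: 0.0
```

Call:
move_arm(
  targets=[
    [[100,0,0,-0.06,0],[100,0,0,-0.06,0],[100,0,0,-0.06,0],[100,0,0,-0.06,0],[100,0,0,0,0]],
  ],
)

```text
time: 13.9
tool_pos: [0.5031, -0.0138, 0.3421]
tool_rot: [0.008, -0.137, 0.991, -0.002]
contact_force: [0.3, -0.9, 1.5]
gripper_width: 0.998
grasp_force: 0.0
```

```bash
python3 - <<'E'
import cv2,numpy as np
from plant import *
from h import *
s=state();print(s['time'],s['tool_pos'],s['contact_force'])
g=grab_frame("scene")[:,:,::-1];cv2.imwrite("pics/k.png",g);o=cv2.imread("pics/scene0.png")
T=W([.4995,-.0135,.275],[[0,0,.158],[0,.022,.116],[0,-.022,.116],[0,0,.028],[.055,0,.048],[-.055,0,.048],[-.055,0,.008]])
print("pred",proj("scene",T).round(1).tolist())
d=(np.abs(g.astype(int)-o).max(2)>40)
for v in range(302,366,2): print(v,''.join('#' if d[v,u] else '.' for u in range(236,296)))
for im in(o,g):
    i=cv2.resize(im[282:402,222:342],(600,600),interpolation=2)
    h=cv2.cvtColor(i,cv2.COLOR_BGR2HSV);m=(h[...,0]<14)&(h[...,1]>100)&(h[...,2]>50)
    out=[]
    for off in(20,30):
        x=np.arange(60,400);y=(272+off+(x-97)*72/248).round().astype(int)
        v=x[m[y,x]];out.append((int(v.min()),int(v.max())))
    # bottom edge rows of the bar, scanning up from base
    b=[]
    for x in(105,165,180,250,260,330):
        y0=int(272+25+(x-97)*72/248);y=y0
        while y<599 and m[y,x]: y+=1
        t=y0
        while t>0 and m[t,x]: t-=1
        b.append((t,y))
    print(out,b)
E
```

```text
13.9 [ 0.50314519 -0.01375248  0.34211905] [ 0.26803492 -0.9104498   1.53005612]
pred [[262.4, 314.8], [259.7, 335.2], [267.3, 316.9], [265.8, 347.3], [240.7, 335.6], [290.4, 349.8], [290.7, 358.9]]
302 ............................................................
304 ............................................................
306 ............................................................
308 ............................................................
310 ............................................................
312 ............................................................
314 ............................................................
316 ............................................................
318 ............................................................
320 ........................###########.........................
322 ........................############........................
324 ........................#############.......................
326 .......................##############.......................
328 .......................########.....................
[... 674 characters left out ...]
..........#....########................#####.....
352 ..........................####..##....................##....
354 .............................#####.....................#....
356 ......................................................##....
358 ..................................................#.........
360 ............................................................
362 ............................................................
364 ............................................................
[(100, 339), (104, 340)] [(274, 309), (292, 336), (296, 340), (316, 360), (319, 363), (324, 383)]
[(107, 343), (109, 345)] [(299, 299), (289, 334), (304, 338), (313, 358), (316, 361), (336, 381)]
```

The bar edges match their original rows within 0.6 px at all sampled points, so the bar is level and seated. It sits about 2.5 mm off along the slot. The tweezers stand upright on its middle, clear of the gripper, so I'm handing in.

```bash
python3 -c "
from plant import job
print(job.job_done())"
```

```text
the job is handed in; nothing more can be done
None
```

I turned the odd bar end for end and set it back in the middle slot, with the tweezers left clipped upright near its middle; I handed the job in at about 14 s, and no verdict came back. By the camera, the bar is level, about 2.5 mm along from its start and at most about 2 mm off its seat, and the jaws sit roughly 15 mm deeper than planned.

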